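Third hand at the battery-terminal jig

ROBOT

A 6-joint arm with a two-finger parallel gripper is mounted at the origin on the work surface. World frame = base frame: x ahead of the robot, y to its left, z up, the work surface at z = 0. Lengths are in m, angles in degrees, forces in N, time in s.
With the tool pointing down it reaches from about 0.325 to 0.85 m from the base axis. Payload 15.5 kg.
Tool frame: the origin (TCP) lies midway between the tips of the shut fingers; the grasp point (between the pads) lies 19 mm behind it; y points along the fingers, x is the direction in which the jaws open and shut, and the axes are right-handed (so a half turn about y gives the same grasp; the last joint's range is limited). The gripper opens to 91 mm and grips with 3 to 60 N. Pads are 32 mm wide; open, the fingers measure 118 mm over their backs; the gripper's body (76 mm by 178 mm) begins 60 mm behind the grasp point.
Start: joints at [62.882, 28.281, 77.091, -0, 74.628, -5.472], TCP at [0.231, 0.581, 0.214] pointing down, gripper open.
Joint ranges: [-166.48, 166.48], [-47.26, 123.95], [12.59, 153.08], [-70.14, 250.14], [6.76, 159.57], [-176.63, 176.63]. Speed limits (degrees/s): [108.29, 108.29, 147.25, 172.46, 172.46, 172.46].

INTERFACE

Orientations are given as a 3x3 rotation matrix whose columns are the frame's x, y, z axes.
In Python, from bench import ctrl gives the robot as it stands. The module is installed in compiled form; this text tells all that it offers. Calls block until the motion is done:
- ctrl.goto(position, orientation): joint-space move of the TCP to a pose.
- ctrl.move_l(position, vel=0.15, ori=None, contact_N=None): straight line of the TCP; ori=None keeps the orientation; vel is the mean speed in m/s. With contact_N (N) it stops when the force on the tool has changed by that much, and returns True; else False.
- ctrl.movej(angles): joint-space move.
- ctrl.command_gripper(opening): opening from 0.0 (shut) to 1.0 (fully open); the grip force is fixed at half the most; returns when the fingers have stopped.
- ctrl.sleep(seconds).
- ctrl.ik(position, orientation): joint angles nearest the present ones, or None.
- ctrl.read_camera(name): name is "scene" or "top"; returns the picture (480x640x3 uint8, blue, green, red); there is no depth.
- ctrl.camera_params(name): a dict with "fx", "fy", "cx", "cy" (pixels), "pose" (4x4, takes a point from camera to world coordinates). Camera axes: x right, y up, looking along -z (the intrinsics and any distortion apply to the point x, -y, -z); pixel columns grow to the right and rows downward; lengths in m; the calibration is good to about 2 mm. A picture is of the moment at which its call begins. camera_params takes no time and is no camera call.
A pose or a line that the arm cannot do raises ctrl.MotionError and nothing moves.
- ctrl.sign_off(): hands the job in, once; it reports no verdict.
Readings, each from a call of its own:
- ctrl.current_t(): time.
- ctrl.current_q(): joint angles.
- ctrl.current_dq(): joint speeds.
- ctrl.current_effort(): joint torques, N m.
- ctrl.current_tool_pos(): TCP position.
- ctrl.current_eef_rot(): TCP orientation.
- ctrl.current_contact_force(): force on the tool from outside, world axes, zero at the start.
- ctrl.current_wrist_torque(): the same for the moment, N m.
- ctrl.current_grip_width(): opening from 0.0 (shut) to 1.0 (fully open).
Only numpy, scipy, OpenCV 4.12 (cv2) and the standard library are available. Lean on these libraries where they do the work, as an engineer would, in place of code of your own. Each camera call takes 0.05 s, during which the arm holds its last target. There are 200 camera calls.

TASK

Be my third hand at the terminal jig: first turn the orange knob clockwise until it clicks over past its detent, which brings the sprung stop out. Then lay the brass clamp terminal flat on the jig's deck and press its flat foot squarely and centrally against the stop until the red pointer stands in the green band (about 10 N), never letting it run on into the red, and finish while still holding the terminal there with a steady push so that I can tighten its bolt. Leave the green post protector, the socket and the lead bolt where they are.

Things in the scene. Friction and masses are not known exactly. Their poses are not given: they have to be found in the camera images.
- jig: Fixed jig, place and yaw vary. Grey deck plate 130 (x) x 250 (y) mm, top 12 mm above the bench. Origin at bench level, mid width, under the front face of two blue cheeks (45 mm high, 42 mm slot between). Free deck in front: y = 0 to -115 mm. Pushing direction is the jig's +y. Blue knob housing behind the cheeks, top 40 mm above the bench.
- click_knob (a joint): Orange bar knob, bar 46 x 12 x 26 mm high on a black disc, upright axis. Rad; 0 at the start with the bar along the jig's x, grows clockwise seen from above, end at 1.2. Over-centre spring detent: resists with up to about 0.16 N m, crest at 0.6, then it snaps on by itself to rest at 1.2 (clicked over). Its cam brings the stop out 8 mm towards the jig's -y.
- knob_grip (a point): Point on the knob's axis, 4 mm below the top of the orange bar, 69 mm above the bench; its x axis lies along the bar and turns with it.
- stop_pad (a joint): How far the steel stop pad is pushed in against its spring, in m: 0 free, 0.022 at its end. Spring 0.8 N per mm, no preload. A red pointer on the pad runs over the scale strip on top: green from 8 to 17 mm (about 6.5 to 13.5 N), red from 20.5 mm.
- stop_face: The flat steel plate of the stop, 36 mm wide (jig x), 8 mm thick, from 2 to 30 mm above the deck, facing the jig's -y. Its frame is parallel to the jig's; use point stop_center for its place. With the knob at 0 its face stands 10 mm in front of the cheeks, clicked over 18 mm.
- stop_center (a point): Middle of the front face of the stop plate (the face that is pushed), 10 mm above the deck; moves with the stop.
- terminal: Loose brass clamp terminal, 20 mm high, 91 mm long, about 0.18 kg, flat on the bench. Origin on its underside, z up. Straight neck 24 mm wide (y) from x = 0 to +40 mm, ending in the flat foot; at the other end a split ring of 36 mm diameter (centre x = -19 mm) and ears with a steel pinch bolt 34 mm long across, to x = -51 mm.
- terminal_foot (a point): Middle of the terminal's flat foot face (end of the neck, +x), 10 mm above its underside; x axis points out of the foot.
- terminal_neck (a point): Middle of the top face of the terminal's neck, 20 mm above its underside and 27 mm behind the foot; the neck is pinched here across its 24 mm width (y). Fingers up to 30 mm wide here stay clear of the stop.
- protector: Bystander: loose green plastic post protector, 46 mm diameter flange, 28 mm high; origin on its underside. Must stay in place.
- socket: Bystander: loose steel socket standing upright, 27 mm diameter, 44 mm high; origin on its underside. Must stay in place.
- lead_bolt: Bystander: loose grey lead side-post bolt standing on its head, 31 mm diameter, 32 mm high; origin on its underside. Must stay in place.
- brush_rack: Fixed wooden rack of four slots with upright terminal brushes, 90 x 270 mm, 155 mm high, off to the left; origin under its centre. Keep clear.
Not all that is in view belongs to the job. Several things look just like the terminal: the one meant starts farthest from the robot's base.

How it is judged (in metres and radians):
On the way, in this order (a step that is already met when the one before it is completed fails the run):
1. the knob has clicked over past its detent (value of joint click_knob above 1 rad), for 0.2 s.
2. the terminal's foot presses on the stop in the band (contact force between terminal and stop_face between 6 and 14 N and horizontal distance between terminal_foot and stop_center below 0.01 m), for 0.3 s.
At the end, for the whole second after the job is handed in: Knob clicked over (above 1.0 rad); terminal at rest flat on the deck (within 5 mm, 0.12 rad), foot within 10 mm of the stop's middle and 0.12 rad of square, still held or pushed by the gripper and pressing the stop with 6 to 14 N (pad in 7.5 to 17.5 mm) (all of step 2 and value of joint click_knob above 1 rad and value of joint stop_pad between 0.0075 and 0.0175 m and angle between the x axis of terminal and the y axis of jig, either way round below 0.12 rad and angle between terminal's own z axis and vertical below 0.12 rad and z of terminal in the frame of jig between 0.008 and 0.018 m and contact force between the fingers and terminal above 2 N and linear speed of terminal below 0.02 m/s); the arm keeps its last pose, push and grip.
It fails at once if the pointer ran into the red (stop pushed in past 20.5 mm) (value of joint stop_pad above 0.0205 m).
It fails at once if the post protector was moved (distance of protector from where it was at the start of the episode above 0.03 m).
It fails at once if the socket was moved (distance of socket from where it was at the start of the episode above 0.03 m).
It fails at once if the lead bolt was moved (distance of lead_bolt from where it was at the start of the episode above 0.03 m).
It also fails if it takes over 54 s, if anything falls off the work surface, if the arm or the gripper's body presses on something with over 40 N, if the wrist force passes 120 N, or if a joint passes its speed limit or range.

## Working session

There is one attempt and no reset: what is moved stays moved. The work goes in short steps, each a Python script; the robot and the scene stay as the last script left them, time stands still between calls to the robot, and variables do not carry over. Pictures are saved under pics/ and viewed, about 8 in all and at most 12, crops included, and the job is handed in when it is done.

```bash
mkdir -p pics
python3 - <<'E'
from bench import ctrl
import cv2,numpy as np
np.set_printoptions(precision=4,suppress=True)
for n in("top","scene"):
    im=ctrl.read_camera(n);cv2.imwrite(f"pics/{n}0.png",im)
    p=ctrl.camera_params(n);print(n,p)
print(ctrl.current_t(),ctrl.current_eef_rot(),ctrl.current_grip_width())
E
```

```text
top {'fx': 566.7198668247955, 'fy': 566.7198668247955, 'cx': 320.89712767781793, 'cy': 246.2344003004316, 'pose': array([[ 0.0096,  0.9976, -0.0691,  0.3553],
       [-0.9998,  0.0108,  0.0168,  0.0973],
       [ 0.0175,  0.0689,  0.9975,  1.3773],
       [ 0.    ,  0.    ,  0.    ,  1.    ]])}
scene {'fx': 457.60998858898034, 'fy': 457.60998858898034, 'cx': 314.9811197389945, 'cy': 242.45067500606245, 'pose': array([[ 0.7621, -0.3995,  0.5095,  1.0759],
       [ 0.6475,  0.4711, -0.599 , -0.6257],
       [-0.0007,  0.7864,  0.6177,  0.8106],
       [ 0.    ,  0.    ,  0.    ,  1.    ]])}
0.1 [[ 0.3689 -0.0005 -0.9295]
 [ 0.9295 -0.001   0.3689]
 [-0.0011 -1.      0.0001]] 0.9986280644470846
```

View pics/top0.png

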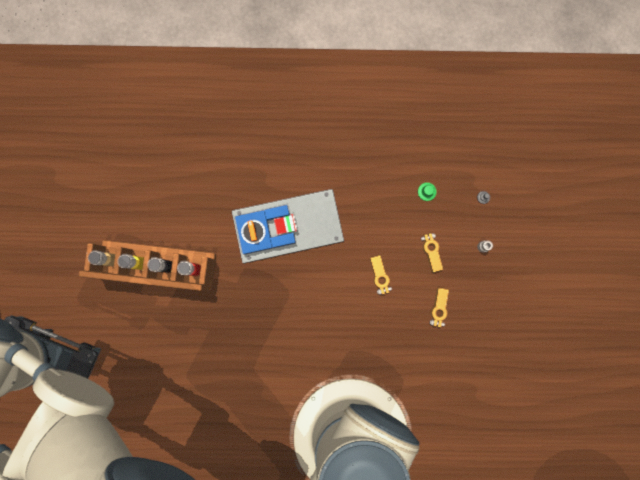

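View pics/scene0.png

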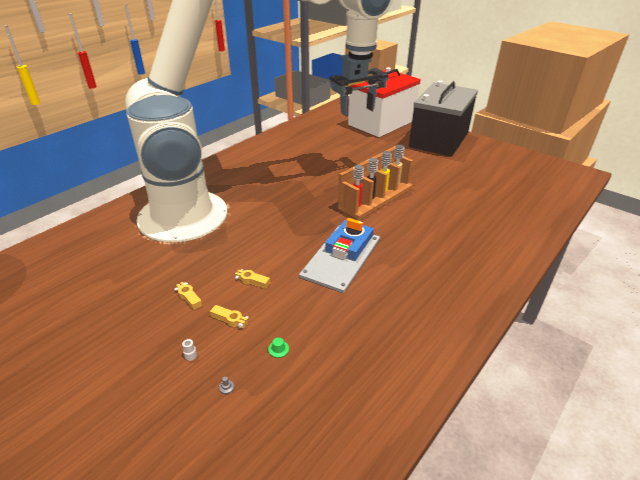

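The top view shows three brass terminals at about (432,252), (380,275) and (440,307). The base sits near (351,435), so (432,252) is the farthest and should be the one meant. I'll compute the distances and check them in enlarged crops.

```bash
cat > h.py <<'E'
from bench import ctrl
import cv2,numpy as np
np.set_printoptions(precision=4,suppress=True)
def p2w(u,v,z,n="top"):
    p=ctrl.camera_params(n);T=p["pose"]
    d=T[:3,:3]@np.array([(u-p["cx"])/p["fx"],-(v-p["cy"])/p["fy"],-1.]);o=T[:3,3]
    return o+d*(z-o[2])/d[2]
def w2p(P,n="top"):
    p=ctrl.camera_params(n);T=p["pose"]
    c=T[:3,:3].T@(np.asarray(P)-T[:3,3]);return np.array([p["cx"]+p["fx"]*c[0]/-c[2],p["cy"]-p["fy"]*c[1]/-c[2]])
E
python3 - <<'E'
from h import *
im=cv2.imread("pics/top0.png");hsv=cv2.cvtColor(im,cv2.COLOR_BGR2HSV)
for (u,v) in((432,252),(380,275),(440,307)): print(u,v,p2w(u,v,.02),np.linalg.norm(p2w(u,v,.02)[:2]))
a=cv2.resize(im[180:276,225:353],None,fx=6,fy=6,interpolation=cv2.INTER_CUBIC)[:576]
cv2.imwrite("pics/jig.png",a)
b=cv2.resize(im[225:285,400:480],None,fx=10,fy=10,interpolation=cv2.INTER_CUBIC)
cv2.imwrite("pics/term.png",b)
E
```

```text
432 252 [ 0.4382 -0.1932  0.02  ] 0.47891654691837365
380 275 [ 0.3817 -0.0679  0.02  ] 0.3876512342618691
440 307 [ 0.3066 -0.2119  0.02  ] 0.3727034821250072
```

View pics/jig.png

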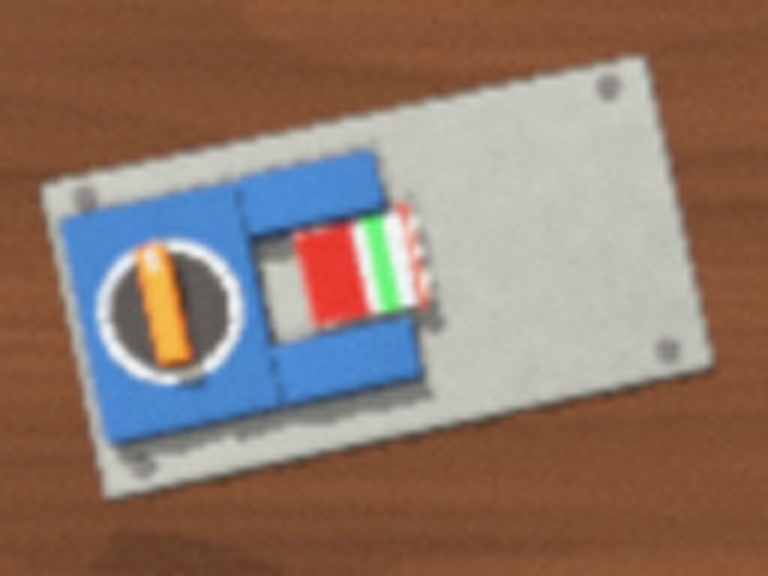

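View pics/term.png

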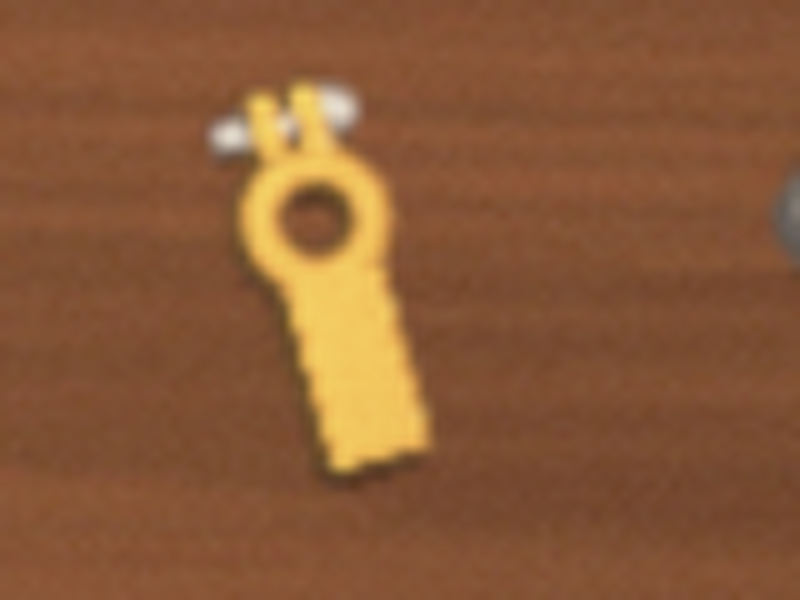

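The enlarged crop confirms the choice. The terminal at (432,252) is 0.479 m from the base; the look-alikes are at 0.388 m and 0.373 m. Its ring is at about (431.5,247) and its foot at about (438,271). The jig deck corners are near (232,211), (332.5,189.5), (344,241) and (242,263), and the knob is at about (252.5,231) with its bar along jig x.

Run:
```python
from h import *
from scipy.optimize import least_squares
im=cv2.imread("pics/top0.png")
C=np.array([(42,185),(645,57),(713,365),(104,497)],float);C=(C+.5)/6-.5+[225,180]
mod=np.array([(.065,.135),(.065,-.115),(-.065,-.115),(-.065,.135)])
W=np.array([p2w(*c,.012)[:2] for c in C])
R=lambda a:np.array([[np.cos(a),-np.sin(a)],[np.sin(a),np.cos(a)]])
s=least_squares(lambda p:((R(p[2])@mod.T).T+p[:2]-W).ravel(),[.45,.2,.2])
print("jig",s.x,"yawdeg",np.degrees(s.x[2]),"res mm",s.fun*1e3)
J=lambda P:R(s.x[2]).T@(P[:2]-s.x[:2])
hsv=cv2.cvtColor(im,cv2.COLOR_BGR2HSV)
m=cv2.inRange(hsv[180:276,225:275],(8,150,170),(22,255,255))
m[:,:15]=0;m[:40]=0;m[65:]=0;n,l,st,ce=cv2.connectedComponentsWithStats(m);print(st)
k=1+st[1:,4].argmax();c=ce[k]+[225,180];print("knob",c,p2w(*c,.073),"in jig",J(p2w(*c,.073)))
# blue front / scale
for P in [(381,205),(423,375),(378,150),(416,320)]:
    q=(np.array(P)+.5)/6-.5+[225,180];print("cheek",J(p2w(*q,.057))*1e3,J(p2w(*q,.045))*1e3)
m=cv2.inRange(hsv[225:285,400:460],(18,110,120),(32,255,255))
n,l,st,ce=cv2.connectedComponentsWithStats(m);k=1+st[1:,4].argmax()
ys,xs=np.where(l==k);print("term",st[k]);pts=np.array([p2w(u+400,v+225,.02)[:2] for u,v in zip(xs,ys)])
for P in [(315,218),(382,460),(328,470),(432,448)]:
    q=(np.array(P)+.5)/10-.5+[400,225];print("T",p2w(*q,.02))
np.save("tp.npy",pts)
d=pts-pts.mean(0);w,V=np.linalg.eigh(d.T@d);a=V[:,1];a=a*np.sign(-a[0]);pr=d@a;si=d@[-a[1],a[0]]
nk=pr>pr.max()-.035
b=np.polyfit(pr[nk],si[nk],1);print("pca ang",np.degrees(np.arctan2(a[1],a[0])),"neck slope deg",np.degrees(b[0]),"len",np.ptp(pr),"neck w",np.ptp(si[nk]),"foot",pts.mean(0)+a*pr.max()-a*0+np.array([-a[1],a[0]])*np.polyval(b,pr.max()))
for P,z in [((215,256),.06),((215,256),.1),((206,290),.0),((180,268),.155),((82,242),.06)]: print("rack",P,z,p2w(*P,z))
```

```text
jig [0.5015 0.1462 0.223 ] yawdeg 12.77876777489172 res mm [ 0.6847  0.9311  0.8228 -0.0826 -0.9814 -0.3795 -0.5261 -0.469 ]
[[   0    0   50   96 4708]
 [  23   42    9   19   92]]
knob [252.     231.8804] [0.477  0.2346 0.073 ] in jig [-0.0043  0.0917]
cheek [21.5981  1.8206] [23.1883  1.976 ]
cheek [-46.9484  -0.3052] [-45.9812  -0.1691]
cheek [43.0047 -1.5316] [44.7894 -1.4067]
cheek [-25.3593  -2.1264] [-24.1959  -2.0069]
term [ 24   8  19  39 343]
T [ 0.4518 -0.1909  0.02  ]
T [ 0.3937 -0.2069  0.02  ]
T [ 0.3912 -0.1938  0.02  ]
T [ 0.3967 -0.2189  0.02  ]
pca ang -164.37016914495675 neck slope deg -0.9438794940244761 len 0.09229480570473761 neck w 0.026257202327313135 foot [ 0.394  -0.2061]
rack (215, 256) 0.06 [0.4211 0.3206 0.06  ]
rack (215, 256) 0.1 [0.4191 0.3138 0.1   ]
rack (206, 290) 0.0 [0.3417 0.3506 0.    ]
rack (180, 268) 0.155 [0.3898 0.3789 0.155 ]
rack (82, 242) 0.06 [0.4503 0.6282 0.06  ]
```

Run:
```python
from h import *
im=cv2.imread("pics/scene0.png")
x0,y0,s=310,140,6
A=cv2.resize(im[y0:y0+100,x0:x0+130],None,fx=s,fy=s,interpolation=cv2.INTER_CUBIC)
f=lambda P:tuple(int(t) for t in ((w2p(P,"scene")-[x0,y0]+.5)*s))
for z in(.05,.08,.1,.13,.155):
    q=f(p2w(214,255,z));cv2.circle(A,q,3,(255,255,0),-1);cv2.putText(A,str(z),(q[0]-60,q[1]),0,.45,(255,255,0),1)
k=np.array([.480,.2345]);j=np.array([-.2215,.975]);a=np.array([.975,.2215])
P=[f([*(k+j*u*.089+a*v*.038),.131]) for u,v in((1,1),(1,-1),(-1,-1),(-1,1))]
cv2.polylines(A,[np.array(P)],True,(255,0,255),1)
cv2.imwrite("pics/rack.png",A)
```

```text
(no output)
```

View pics/rack.png

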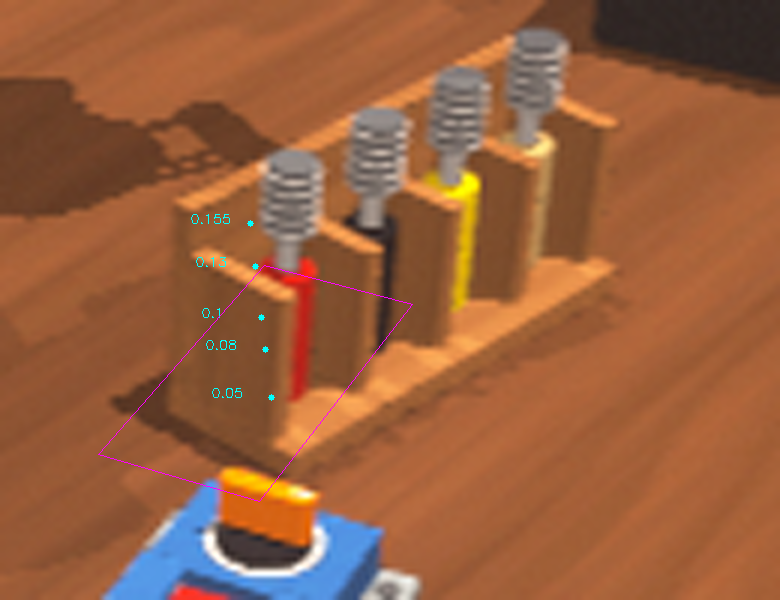

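The end plate near the knob tops out around 0.11–0.12 m. The gripper body's lower edge would be at 0.137 m with the TCP at 0.058, so it clears. Next, the knob.

```bash
cat >> h.py <<'E'
YAW=0.2230;O=np.array([.5015,.1462])
Rj=np.array([[np.cos(YAW),-np.sin(YAW)],[np.sin(YAW),np.cos(YAW)]])
def J2W(x,y,z): return np.array([*(O+Rj@[x,y]),z])
def ori(deg): # heading of the jaw axis, tool down
    a=np.radians(deg);x=np.array([np.cos(a),np.sin(a),0]);y=np.array([0,0,-1.]);return np.column_stack([x,y,np.cross(x,y)])
def st(s=""): print(s,"t%.2f"%ctrl.current_t(),"tcp",ctrl.current_tool_pos(),"F",ctrl.current_contact_force(),"M",ctrl.current_wrist_torque(),"g%.3f"%ctrl.current_grip_width(),"q6 %.1f"%ctrl.current_q()[5])
E
python3 - <<'E'
from h import *
h=np.degrees(YAW)+90
k=J2W(-.001,.0915,.058);up=k+[0,0,.14]
print(k,ctrl.ik(up,ori(h)),ctrl.ik(k,ori(h)),ctrl.ik(k,ori(h-66)))
p=ctrl.current_tool_pos();ctrl.move_l(p+[0,0,.07],vel=.25)
ctrl.goto(up,ori(h));ctrl.command_gripper(.4)
st("up")
print(ctrl.move_l(k,vel=.12,contact_N=8));st("down")
ctrl.command_gripper(0);st("shut")
for a in(15,30,45,58,66):
    ctrl.goto(k,ori(h-a));st(a)
cv2.imwrite("pics/scene1.png",ctrl.read_camera("scene"))
E
```

```text
[0.4803 0.2352 0.058 ] [ 19.6939  22.0455  91.0251  -0.      66.9294 -83.0831] [ 19.6939  33.1299  99.117   -0.      47.7531 -83.0831] [ 19.6939  33.1299  99.117   -0.      47.7531 -17.0831]
up t3.07 tcp [0.4803 0.2352 0.198 ] F [-0.2203 -0.6795  0.4017] M [ 0.0374  0.0206 -0.0242] g0.404 q6 -83.1
False
down t4.38 tcp [0.4807 0.2354 0.0586] F [-0.3325 -0.3091  0.1115] M [0.0551 0.0177 0.0173] g0.399 q6 -83.1
shut t4.88 tcp [0.4803 0.2357 0.0582] F [-2.2863  4.697   4.1868] M [0.87   0.3625 0.1699] g0.131 q6 -83.1
15 t5.25 tcp [0.4803 0.2363 0.0583] F [-3.1043 11.6409  2.2918] M [2.2168 0.7452 0.1726] g0.127 q6 -68.0
30 t5.62 tcp [0.4804 0.237  0.0583] F [-3.4895 17.9126  1.2723] M [3.4763 0.8145 0.069 ] g0.129 q6 -53.0
45 t5.98 tcp [0.4807 0.2376 0.0583] F [-2.9208 24.9391 -2.1308] M [ 4.5875  0.6978 -0.0771] g0.131 q6 -38.0
58 t6.33 tcp [0.4812 0.2381 0.0583] F [-0.8401 29.0162 -5.4929] M [ 5.2791  0.4493 -0.0378] g0.129 q6 -25.0
66 t6.59 tcp [0.4815 0.2383 0.0583] F [-0.0759 30.7563 -6.7383] M [ 5.644   0.1903 -0.0886] g0.127 q6 -17.0
```

Run:
```python
from h import *
ctrl.command_gripper(.4);st("open")
p=ctrl.current_tool_pos();ctrl.move_l(p+[0,0,.14],vel=.25);st("up")
cv2.imwrite("pics/scene2.png",ctrl.read_camera("scene"))
im=ctrl.read_camera("top");sc=ctrl.read_camera("scene")
a=cv2.resize(im[180:276,225:353],(512,384),interpolation=cv2.INTER_CUBIC)
b=cv2.resize(sc[190:290,290:390],(384,384),interpolation=cv2.INTER_CUBIC)[:, :]
cv2.imwrite("pics/k.png",cv2.resize(np.hstack([a,b]),(800,343)))
```

```text
open t7.21 tcp [0.4803 0.2351 0.058 ] F [ 0.501  -0.7559 -0.2434] M [-0.0857  0.0161  0.0298] g0.399 q6 -17.1
up t7.92 tcp [0.4799 0.2349 0.1976] F [-0.2249  0.2711 -0.1289] M [-0.0934  0.0608 -0.022 ] g0.402 q6 -17.1
```

View pics/k.png

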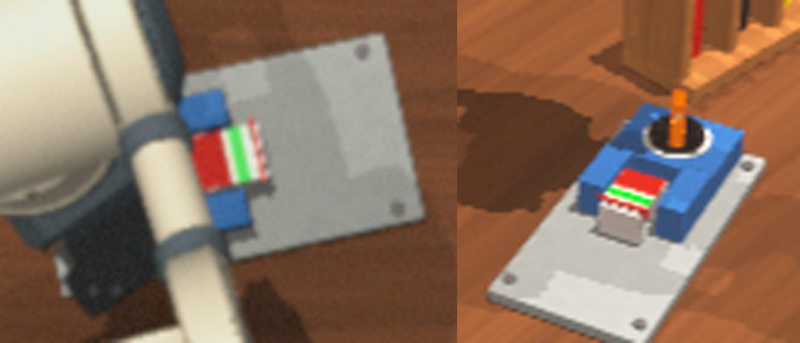

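It has clicked over: the bar now lies along the push direction and the stop stands out. Now I'll pick the terminal.

Run:
```python
from h import *
h=np.degrees(YAW)
n=np.array([.4201,-.1991,.004])
g=J2W(-.0005,-.018-.027-.02,.075)
print(ctrl.ik(n,ori(105)),ctrl.ik(g,ori(h)))
p=ctrl.current_tool_pos();ctrl.command_gripper(.55)
ctrl.goto(n+[0,0,.13],ori(105))
print(ctrl.move_l(n,vel=.12,contact_N=8));st("down")
ctrl.command_gripper(0);st("shut")
ctrl.move_l(n+[0,0,.1],vel=.15);st("lift")
ctrl.goto(g+[0,0,.03],ori(h));ctrl.move_l(g,vel=.15);st("hover")
im=ctrl.read_camera("top");sc=ctrl.read_camera("scene")
a=cv2.resize(im[180:276,225:353],(512,384),interpolation=cv2.INTER_CUBIC)
b=cv2.resize(sc[200:300,270:370],(384,384),interpolation=cv2.INTER_CUBIC)
cv2.imwrite("pics/p.png",cv2.resize(np.hstack([a,b]),(800,343)))
```

```text
[ -32.7236   35.5436  110.9158   -0.       33.5406 -137.7236] [  2.5596  30.8488 100.1878  -0.      48.9634 -10.2174]
False
down t11.62 tcp [ 0.4204 -0.1992  0.0045] F [-0.2679 -0.301   0.2582] M [0.0292 0.0685 0.0007] g0.547 q6 -137.7
shut t12.14 tcp [ 0.4202 -0.1992  0.0042] F [ 0.2563 -0.1098  6.08  ] M [0.0961 0.0988 0.0968] g0.260 q6 -137.7
lift t12.96 tcp [ 0.4197 -0.1989  0.1034] F [-0.2362 -0.3946 -1.4402] M [0.0557 0.0399 0.0235] g0.263 q6 -137.7
hover t15.31 tcp [0.515  0.0824 0.0748] F [ 0.0617 -0.2033 -1.742 ] M [-0.0588  0.0708 -0.0184] g0.261 q6 -10.2
```

View pics/p.png

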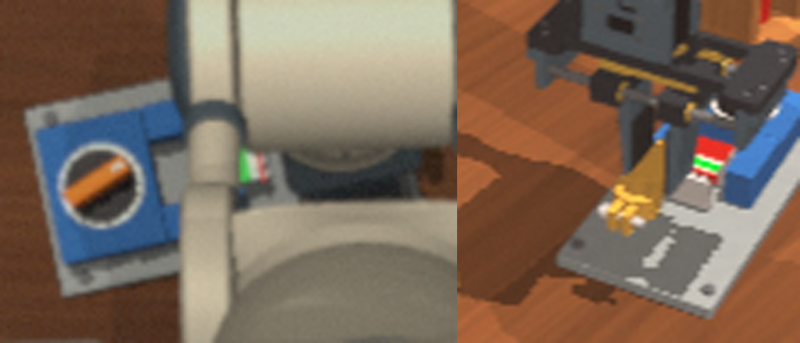

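The knob bar is at about 70° (fully over) and the terminal is held level, ring towards the jig's open end. The grip width is 24 mm and the load 1.7 N, both as expected. Now I'll lower it onto the deck and feel for the stop.

Run:
```python
from h import *
yv=np.array([*(Rj@[0,1]),0])
g=J2W(-.0005,-.065,.075)
ctrl.move_l(np.r_[g[:2],.022],vel=.1);F0=ctrl.current_contact_force()
t=ctrl.move_l(np.r_[g[:2],.012],vel=.01,contact_N=3);st(("touch",t))
c=ctrl.current_tool_pos().copy();z=c[2]
b=np.r_[g[:2],z]
f=lambda:ctrl.current_contact_force()@yv
ctrl.sleep(.2);f0=f();print("f0",f0)
t=ctrl.move_l(b+yv*.030,vel=.012,contact_N=2);st(("stop",t))
print("adv mm",1e3*(ctrl.current_tool_pos()-b)@yv,"f",f()-f0)
```

```text
('touch', True) t16.73 tcp [0.5154 0.0827 0.0162] F [ 0.0864 -0.7639  8.4952] M [-0.118   0.212  -0.0738] g0.262 q6 -10.2
f0 -0.7237394001247726
('stop', True) t17.23 tcp [0.5154 0.0827 0.0162] F [ 0.3422 -0.9377  6.5668] M [-0.182   0.1107 -0.066 ] g0.260 q6 -10.2
adv mm 0.008539330102283565 f -0.26638172688489425
```

Run:
```python
from h import *
yv=np.array([*(Rj@[0,1]),0])
p=ctrl.current_tool_pos().copy();ctrl.move_l(p+[0,0,.0005],vel=.01);ctrl.sleep(.3);st("eased")
b=np.r_[J2W(-.0005,-.065,0)[:2],p[2]+.0005]
f=lambda:ctrl.current_contact_force()@yv
f0=f()
for d in np.arange(.004,.034,.002):
    ctrl.move_l(b+yv*d,vel=.02);ctrl.sleep(.1)
    F=ctrl.current_contact_force();print("cmd %.0f act %.1f f %.2f Fz %.1f Fx %.2f"%(d*1e3,1e3*(ctrl.current_tool_pos()-b)@yv,f()-f0,F[2],F@np.array([*(Rj@[1,0]),0])))
    if f()-f0<-6: break
st()
```

```text
eased t17.77 tcp [0.5154 0.0827 0.0166] F [-0.2677 -0.2036 -1.2038] M [-0.0116 -0.0163 -0.0056] g0.261 q6 -10.2
cmd 4 act 4.0 f -0.57 Fz -1.6 Fx -0.27
cmd 6 act 6.0 f 0.61 Fz -1.1 Fx 0.73
cmd 8 act 8.0 f 0.57 Fz -1.7 Fx 0.07
cmd 10 act 10.0 f -0.49 Fz -1.1 Fx -0.17
cmd 12 act 12.0 f 0.19 Fz -1.9 Fx -0.57
cmd 14 act 14.0 f -0.89 Fz -2.0 Fx -0.01
cmd 16 act 16.0 f 0.08 Fz -1.5 Fx -0.07
cmd 18 act 18.0 f -0.22 Fz -1.8 Fx -0.29
cmd 20 act 20.0 f -0.14 Fz -1.8 Fx 0.03
cmd 22 act 22.0 f 0.51 Fz -1.5 Fx -0.71
cmd 24 act 24.0 f -0.67 Fz -2.1 Fx -0.74
cmd 26 act 26.0 f -2.61 Fz -2.0 Fx -0.07
cmd 28 act 28.0 f -4.58 Fz -1.6 Fx 0.20
cmd 30 act 29.8 f -6.46 Fz -1.0 Fx -0.71
 t22.77 tcp [0.5088 0.1118 0.0167] F [ 0.7688 -6.5906 -0.9993] M [-1.2087 -0.2224  0.0496] g0.263 q6 -6.9
```

Run:
```python
from h import *
yv=np.array([*(Rj@[0,1]),0])
b=np.r_[J2W(-.0005,-.065,0)[:2],.0167]
f=lambda:np.mean([(ctrl.sleep(.03),ctrl.current_contact_force()@yv)[1] for _ in range(10)])
for d in(.032,.034,.035):
    ctrl.move_l(b+yv*d,vel=.015);print(d,f(),1e3*(ctrl.current_tool_pos()-b)@yv)
ctrl.move_l(b+yv*.035-[0,0,.0003],vel=.01,contact_N=3);print("seated",f());st()
im=ctrl.read_camera("top");sc=ctrl.read_camera("scene")
b=cv2.resize(sc[205:285,290:370],(590,590),interpolation=cv2.INTER_CUBIC)
cv2.imwrite("pics/f.png",b);cv2.imwrite("pics/f_full.png",sc)
```

```text
0.032 -7.208303438785032 31.704242269624455
0.034 -9.16079931991531 33.56968890272848
0.035 -9.65768366948117 34.493793918567526
seated -9.589872505514128
 t25.18 tcp [0.5078 0.1164 0.0165] F [ 1.7324 -9.294   1.4385] M [-1.7754 -0.2006  0.0986] g0.259 q6 -6.4
```

View pics/f.png

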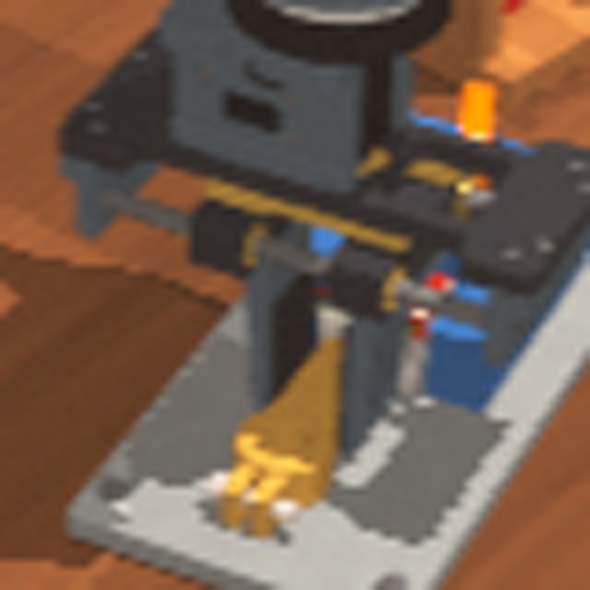

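View pics/f_full.png

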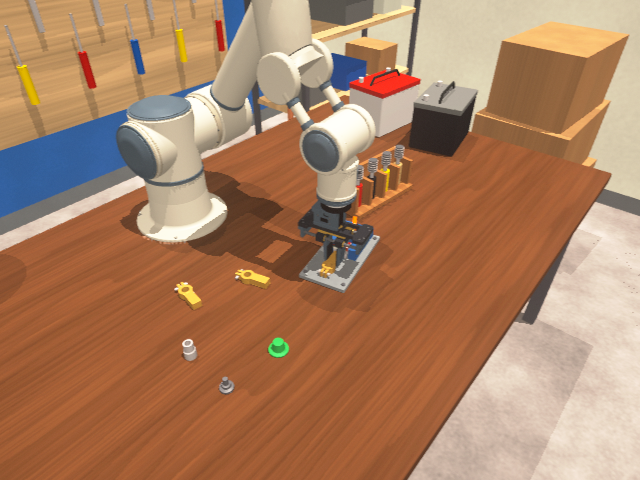

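Run:
```python
from h import *
ctrl.sleep(.5);st()
ctrl.sign_off();st()
```

```text
t25.77 tcp [0.5078 0.1164 0.0165] F [ 1.9913 -9.4419  1.8724] M [-1.7379 -0.17    0.0246] g0.257 q6 -6.4
the job is handed in; nothing more can be done
the job is handed in; nothing more can be done
```

The job was handed in at about 25.8 s, with the terminal still gripped and pushed against the stop. No verdict comes back from hand-in, so what follows is from my own checks.

- **Knob:** I turned it clockwise, and the pictures show the bar swung fully over with the stop out. While I turned it, the sideways force on the gripper rose to 31 N. The knob's axis was probably a few millimetres off where I had measured it. The force went back to zero when I let go.
- **Terminal:** I took the farthest of the three, 0.48 m from the base; the look-alikes were at 0.39 m and 0.37 m. It touched the deck at the expected height, and the foot met the stop after about 23 mm of travel.
- **Push:** it was steady at about 9.6 N along the jig's pushing direction. That matches roughly 12 mm of stop travel, inside the green band, and it never came near the red. The downward load on the deck is light (1–2 N).
- **Not confirmed:** the gripper hid most of the pointer and scale in the last picture, so the band reading rests on force and travel, which agree. I also couldn't see the foot's centring on the stop; it rests on the jig measurement, which fitted to about 1 mm.
- **Bystanders:** the protector, socket and lead bolt look to be where they started in the final picture.

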